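# Unload the cigar mould from the press

## Robot

A 6-joint arm with a two-finger parallel gripper is mounted at the origin on the work surface. World frame = base frame: x ahead of the robot, y to its left, z up, the work surface at z = 0. Lengths are in mm, angles in rad, forces in N, time in s.
With the tool pointing down it reaches from about 400 to 925 mm from the base axis. Payload 12.5 kg.
Tool frame: the origin (TCP) lies between the finger pads; the fingertips stand 19 mm ahead of it and the grasp point (between the pads) is the TCP (env.tips_ahead is the distance from the TCP to the fingertips, in mm); z points along the fingers, y is the line along which they close (so a half turn about z gives the same grasp; the last joint's range is limited). The gripper opens to 95 mm and grips with 3 to 60 N. Pads are 20 mm wide; open, the fingers measure 119 mm over their backs; the gripper's body (75 mm by 180 mm) begins 59 mm behind the grasp point.
Start: joints at [-1.429, 0.491, 1.559, -0, 1.092, -0.106], TCP at [153.317, -605.92, 233.661] pointing down, gripper open.
Joint ranges: [-3.1, 3.1], [-0.84, 2.19], [0.05, 2.79], [-1.13, 4.28], [0.06, 2.93], [-2.69, 2.69]. Speed limits (rad/s): [2.22, 2.22, 2.79, 3.14, 3.14, 3.14].

## Interface

Orientations are given as [roll, pitch, yaw] about the fixed x, y, z axes, in that order (R = Rz(yaw) Ry(pitch) Rx(roll)).
In Python, from cell import env gives the robot as it stands.
- The arm moves only by the shell command python3 -m crank 'ROWS'. ROWS is JSON, a list of rows, each a list of 5 numbers: the shift along the tool's x, y, z in mm, then the turn about the tool's z in degrees, then the finger opening in mm, from 0 to 95.1. In form: [[dx, dy, dz, yaw, grip], ...]. A call has 1 to 10 rows; each row is the pose to reach, as a shift and turn from the pose commanded when the call began, along the tool's axes at that moment; what a row does not reach only later rows make up. A row lasts 1/12 s, in which the tool goes at most 41.7 mm and 7.16 degrees, less where a joint would pass 70% of its speed; a pose out of reach is approached as far as the arm can. A call with a gripper value outside its range is refused whole. The fingers move at their own pace and stop on an object; the grip force is fixed at half the most. Time passes only in rows, so rows that repeat a pose let the fingers close. It gives the time, the measured TCP pose, the force, the opening and the grip force at its end, in the units of the state.
- env.state(): the state, without advancing time (a new reading comes with each control period).
- env.read_camera(name): name is "scene" or "top"; returns a dict with "img" (384x512x3 uint8, blue, green, red), "K" (3x3 intrinsics, pixels), "pose" (4x4, takes a point from camera to world coordinates). Camera axes: x right, y down, z forward; pixel columns grow to the right and rows downward; lengths in mm; the calibration is good to about 2 mm. A picture is of the moment at which its call begins. There is no depth.
- env.job_done(): hands the job in; it is judged then, once.
The state is a dict: "t": time; "joints": joint angles; "qvel": joint speeds; "tau": joint torques, N m; "eef_pos": TCP position; "tcp_rot": TCP orientation; "ft_force": force on the tool from outside, world axes, zero at the start; "moment": the same for the moment, N m; "opening": opening from 0.0 (shut) to 1.0 (fully open); "grip_force": force on a finger pad.
Only numpy, scipy, OpenCV 4.12 (cv2) and the standard library are available. Lean on these libraries where they do the work, as an engineer would, in place of code of your own. Each camera call takes 0.05 s, during which the arm holds its last target. There are 200 camera calls.

## Task

Slide the press jaw open, lift the mould out by its stem and lay it down lengthwise, wholly on the sheet-metal board. Move all its cigars into the wooden tray, each lying flat on the tray floor and none on top of another. Then set the empty mould back in its seat between the press jaws, centred and square, and push the jaw fully in; leave the mug, the tub and the brush alone.

Things in the scene. Friction and masses are not known exactly. Their poses are not given: they have to be found in the camera images.
- jaw (a joint): sliding jaw of the mould press, in m: 0 = fully in at its stop (1.5 mm short of the mould), 0.06 = fully open. It slides along the press's -x, has about 5 N of friction and stays where left. Starts at 0 to 0.004. At 0 its lip reaches 9 mm over the mould's long edge: the mould cannot rise until the jaw is open by 15 mm or more.
- jaw_grip (a point): point on the sliding jaw's black upright grip, 80 mm above the bench. The grip is a bar 14 mm thick (press x) by 40 mm (press y), from 42 to 100 mm above the bench. The jaw beside it is 180 mm wide (press y) and its lip's top is 52 mm above the bench.
- press: mould press fixed to the bench: wood and steel bed 20 mm high, 200 mm wide (y), from x = -175 to +95 mm. Origin on the bench under the mould's seat. Fixed jaw at x = +55.5 to +85.5 mm, top 50 mm above the bench; sliding jaw at x = -55.5 to -85.5 mm when in. Its -x side roughly faces the robot. Open at both y ends.
- mould: black mould block 108 (x) x 240 (y) x 22 mm, 0.44 to 0.7 kg, loose, at first in the press, long side along press y. Origin: centre of underside, z up. Four open cavities 27 x 104 mm, 10 deep, long side along y, centred at x +-28, y +-62 mm. In its centre a metal lifting stem, 16 (x) x 24 (y) mm, plain, from 22 to 84 mm above the underside.
- board: bare sheet-metal rolling board fixed to the bench, 300 (x) x 200 (y) x 5 mm. Origin at the centre of its underside. Stands to the left or to the right of the press.
- tray: open wooden tray fixed to the bench on the other side of the press, outside 270 (x) x 170 (y) x 30 mm high, walls 8 mm, floor 8 mm. Origin at the centre of its underside.
- mug: bystander: grey mug, 80 mm wide, 90 mm high, beyond the work. Origin at the centre of its underside.
- tub: bystander: orange tub, 64 mm wide, 45 mm high, beyond the work. Origin at the centre of its underside.
- brush: bystander: hand brush lying beyond the work. Origin at its underside.
- cigar0: the first box-pressed cigar, brown bar of rounded square section 24 x 24 mm, 100 mm long (own y axis), 30 g, rigid. Origin at its centre. Two to four cigars are present, each at the start in a cavity of the mould, standing 14 mm proud of the mould's top face; absent ones read None from the start.
- cigar1: another box-pressed cigar, brown bar of rounded square section 24 x 24 mm, 100 mm long (own y axis), 30 g, rigid. Origin at its centre. Two to four cigars are present, each at the start in a cavity of the mould, standing 14 mm proud of the mould's top face; absent ones read None from the start.
- cigar2: another box-pressed cigar, brown bar of rounded square section 24 x 24 mm, 100 mm long (own y axis), 30 g, rigid. Origin at its centre. Two to four cigars are present, each at the start in a cavity of the mould, standing 14 mm proud of the mould's top face; absent ones read None from the start.
- cigar3: another box-pressed cigar, brown bar of rounded square section 24 x 24 mm, 100 mm long (own y axis), 30 g, rigid. Origin at its centre. Two to four cigars are present, each at the start in a cavity of the mould, standing 14 mm proud of the mould's top face; absent ones read None from the start.
Not all that is in view belongs to the job. Leave any turquoise look-alike of the cigar0 alone.

How it is judged:
By the outcome, as a careful person would: the job done as asked, in the order asked, and still so for the second after the job is handed in, with the robot touching nothing.
Of cigar0, cigar1, cigar2, cigar3 only 2 to 4 are there at a start; the rules pass over those that are not, and their reading is None.
At some moment in a run one of cigar0, cigar1, cigar2, cigar3, mould may be knocked a few centimetres aside while the robot is not near it.
Once in a run the grip may slacken for a moment while it holds something.
It also fails if it takes over 210 s, if anything falls off the work surface, if the arm or the gripper's body presses on something with over 40 N, if the wrist force passes 120 N, or if a joint passes its speed limit or range.

## Working session

There is one attempt and no reset: what is moved stays moved. The work goes in short steps, Python scripts to look and compute and a shell command to move; the robot and the scene stay as the last step left them, time stands still between calls to the robot, and variables do not carry over. Pictures are saved under pics/ and viewed, at most 14 in all, crops included, and the job is handed in when it is done.

```bash
ls; mkdir -p pics; cat > h.py <<'E'
import numpy as np, cv2
from cell import env
from scipy.spatial.transform import Rotation as R
def snap(n,f=None):
    c=env.read_camera(n)
    if f: cv2.imwrite('pics/'+f,c['img'])
    return c
def ray(c,uv,z):
    uv=np.atleast_2d(np.array(uv,float))
    d=np.c_[uv,np.ones(len(uv))]@np.linalg.inv(c['K']).T@c['pose'][:3,:3].T
    o=c['pose'][:3,3]
    return o+d*((z-o[2])/d[:,2:3])
def proj(c,p):
    p=np.atleast_2d(np.array(p,float))
    q=(p-c['pose'][:3,3])@c['pose'][:3,:3]@c['K'].T
    return q[:,:2]/q[:,2:]
E
python3 - <<'E'
from h import *
for n in('scene','top'):
    c=snap(n,n+'0.png');print(n,c['K'].round(1).tolist(),c['pose'].round(3).tolist())
s=env.state();print(s)
E
```

```text
pics
scene [[394.3, 0.0, 255.1], [0.0, 394.3, 189.1], [0.0, 0.0, 1.0]] [[0.78, 0.521, -0.348, 927.688], [0.626, -0.658, 0.419, -510.751], [-0.011, -0.544, -0.839, 1098.665], [0.0, 0.0, 0.0, 1.0]]
top [[402.2, 0.0, 262.1], [0.0, 402.2, 193.9], [0.0, 0.0, 1.0]] [[0.019, -0.983, 0.181, 270.86], [-1.0, -0.016, 0.017, -0.791], [-0.014, -0.182, -0.983, 1345.597], [0.0, 0.0, 0.0, 1.0]]
{'t': 0.1, 'joints': array([-1.42860634e+00,  4.91506362e-01,  1.55940136e+00,  2.04192302e-05,
        1.09169845e+00, -1.05605813e-01]), 'qvel': array([-1.05245224e-03, -7.93203928e-05, -1.45309467e-03,  2.23718345e-03,
        1.71579306e-03,  1.00138880e-03]), 'tau': array([ 4.04132152e-04, -6.13626266e+01, -2.58604109e+01,  6.94041420e-02,
        4.70477482e-02, -5.41533359e-05]), 'eef_pos': array([ 153.28663187, -605.70371732,  233.11134824]), 'tcp_rot': array([-3.14058669e+00, -1.24844737e-04,  2.47786316e-01]), 'ft_force': array([-0.06619187,  0.84824532, -0.47019954]), 'moment': array([ 0.03724948,  0.03297645, -0.00972658]), 'grip_force': 0.0, 'opening': 0.9977715473834514}
```

View pics/top0.png

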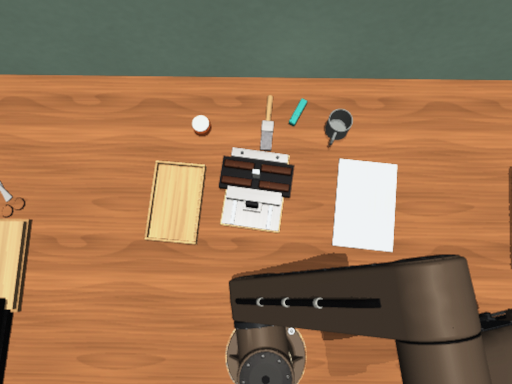

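View pics/scene0.png

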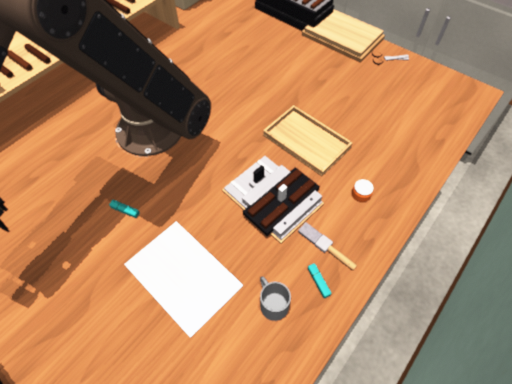

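Top view: the mould in the press is at (257,176), with its stem at (256,172) and the jaw grip at (252,204). The tray is at (176,202) and the board at (366,205).

Look-alikes:
- Black mould on the far-left rack at (5,330): off the job.
- Wooden boards at (10,265): these aren't the open-walled tray.
- Turquoise bars at top (298,112) and scene (124,208): leave alone.

I choose the mould in the press and will check it in one close crop.

```bash
python3 - <<'E'
from h import *
a=cv2.imread('pics/top0.png')[140:240,210:305];b=cv2.imread('pics/scene0.png')[145:250,215:330]
a=cv2.resize(a,None,fx=4,fy=4,interpolation=cv2.INTER_CUBIC);b=cv2.resize(b,(400,400),interpolation=cv2.INTER_CUBIC)
cv2.imwrite('pics/crop1.png',np.hstack([a,b]))
c=snap('top');g=c['img'];hsv=cv2.cvtColor(g,cv2.COLOR_BGR2HSV)
def rect(m,x0,x1,y0,y1,z,n):
    k=np.zeros_like(m);k[y0:y1,x0:x1]=m[y0:y1,x0:x1]
    cs,_=cv2.findContours(k,0,2);q=max(cs,key=cv2.contourArea)
    P=ray(c,q.reshape(-1,2),z)[:,:2].astype(np.float32)
    r=cv2.minAreaRect(P);print(n,np.round(r[0],1),np.round(r[1],1),round(r[2],1))
rect(((hsv[...,1]<40)&(hsv[...,2]>180)).astype(np.uint8),320,410,145,262,5,'board')
rect(((hsv[...,2]<75)).astype(np.uint8),215,300,150,198,42,'mould')
rect(((hsv[...,0]>14)&(hsv[...,2]>120)).astype(np.uint8),140,212,150,250,30,'tray')
rect(((hsv[...,2]<60)).astype(np.uint8),240,265,198,212,100,'grip')
E
```

```text
board [ 489.9 -323.5] [199.6 299.5] 84.7
mould [571.8  43.9] [235.7 114. ] 82.9
tray [485.  312.4] [170.8 271.1] 85.9
grip [467.6  53.9] [37.  17.5] 82.7
```

View pics/crop1.png

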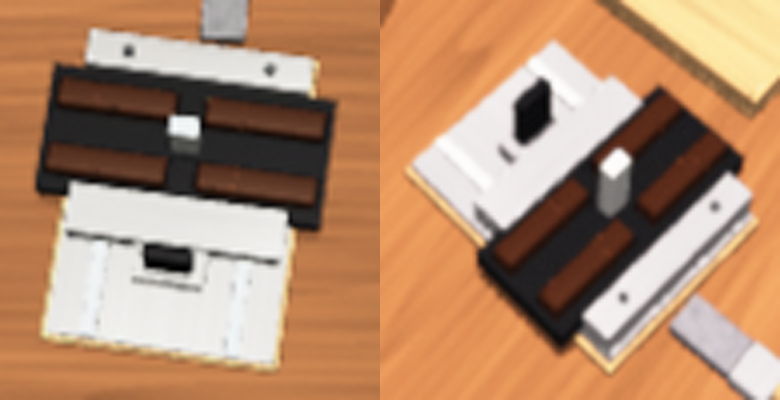

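The crop confirms the mould in the press has all four brown cigars, an upright stem and the black jaw grip. Next I'll measure the fixed jaw, stem, cigars and grip.

```bash
cat >> h.py <<'E'
def blobs(c,m,z,amin=20,box=None,amax=1e9):
    "contours -> list of (centre, size, angle, pixel centre), on plane z"
    m=m.astype(np.uint8)
    if box: k=np.zeros_like(m);x0,x1,y0,y1=box;k[y0:y1,x0:x1]=m[y0:y1,x0:x1];m=k
    o=[]
    for q in cv2.findContours(m,0,2)[0]:
        if not amin<=cv2.contourArea(q)<=amax: continue
        r=cv2.minAreaRect(ray(c,q.reshape(-1,2),z)[:,:2].astype(np.float32))
        o.append((np.round(r[0],1),np.round(r[1],1),round(r[2],1),q.reshape(-1,2).mean(0).round(1)))
    return o
def hsv(c): return cv2.split(cv2.cvtColor(c['img'],cv2.COLOR_BGR2HSV).astype(int))
def brown(c):
    h,s,v=hsv(c); return ((h<14)|(h>170))&(s>90)&(v>45)&(v<125)
def shift(x,y,z,yawdeg=None):
    s=env.state();a=R.from_euler('xyz',s['tcp_rot']).as_matrix()
    d=a.T@(np.array([x,y,z])-s['eef_pos'])
    w=np.degrees(np.arctan2(a[1,0],a[0,0]))
    dy=0 if yawdeg is None else -((yawdeg-w+180)%360-180)
    print('pos',s['eef_pos'].round(1),'yaw',round(w,1),'-> shift',d.round(1),'turn',round(dy,1),'J',s['joints'].round(2))
E
python3 - <<'E'
from h import *
t=snap('top');s=snap('scene')
for n,c,box,ms in(('top',t,(215,300,145,235),None),('scene',s,(215,330,145,250),None)):
    h,sa,v=hsv(c)
    print(n);w=(sa<60)&(v>150)
    for z in(50,104): print(' white z',z,*blobs(c,w,z,4,box),sep='\n  ')
    print(' brown',*blobs(c,brown(c),56,15,box),sep='\n  ')
    print(' black100',*blobs(c,(v<50)&(sa<120),100,15,box),sep='\n  ')
E
```

```text
top
 white z
  50
  (array([463.8,  54.3]), array([187.9, 127.5]), 82.9, array([250.7, 207.2]))
  (array([585. ,  45.3]), array([17. , 23.3]), 0.9, array([255.7, 171.7]))
  (array([642.6,  33.8]), array([189.3,  30.2]), 82.8, array([255.7, 154.2]))
  (array([671.6,  12. ]), array([10.4, 33.5]), 0.8, array([267.3, 146.5]))
 white z
  104
  (array([455.8,  52. ]), array([180.1, 122.2]), 82.9, array([250.7, 207.2]))
  (array([571.9,  43.4]), array([16.3, 22.3]), 0.9, array([255.7, 171.7]))
  (array([627.2,  32.4]), array([181.4,  29. ]), 82.8, array([255.7, 154.2]))
  (array([654.9,  11.5]), array([10. , 32.1]), 0.8, array([267.3, 146.5]))
 brown
  (array([538.1, -15. ]), array([97.7, 24.1]), 82.6, array([272.8, 185.3]))
  (array([553.2, 108.5]), array([99.2, 23.2]), 82.6, array([234.4, 180.1]))
  (array([592.7, -21.8]), array([98.9, 24.7]), 83.0, array([275.1, 169.1]))
  (array([608.4, 101.5]), array([97.2, 23.4]), 83.0, array([236.6, 163.7]))
 black100
  (array([467.6,  54.1]), array([36.6, 17.5]), 82.7, array([251.9, 204.2]))
  (array([559.1,  42.1]), array([223.7, 105.7]), 82.9, arr
[... 607 characters left out ...]
660.6,   3.3]), array([180.,  30.]), 82.9, array([298.3, 210. ]))
  (array([576.8,  40.3]), array([27.4, 18.2]), 87.2, array([282.1, 188.3]))
  (array([498.1,  16.3]), array([188. , 102.9]), 83.0, array([256.3, 180.6]))
 brown
  (array([570.8, -86.8]), array([ 17.2, 115.2]), 82.3, array([253.2, 223.3]))
  (array([596.8, -25.2]), array([100.3,  26.4]), 82.6, array([271.8, 214.8]))
  (array([541.7, -18.2]), array([99.3, 25.9]), 82.3, array([261.6, 202.5]))
  (array([591.3, 100.4]), array([101.3, 110. ]), 82.2, array([298.2, 183.6]))
 black100
  (array([597.5,   6.6]), array([227.6, 103. ]), 83.6, array([281.5, 202.9]))
  (array([487.3,  37.7]), array([27.9, 53. ]), 38.1, array([258.8, 173.4]))
```

```bash
python3 -c "
from h import *
shift(480,-330,230,50);shift(470.5,53.5,180,83)"
```

```text
pos [ 153.3 -605.8  233.4] yaw 14.2 -> shift [ 384.4 -187.3    3.5] turn -35.8 J [-1.43  0.49  1.56  0.    1.09 -0.11]
pos [ 153.3 -605.8  233.4] yaw 14.2 -> shift [ 469.2 -561.4   53.7] turn -68.8 J [-1.43  0.49  1.56  0.    1.09 -0.11]
```

```bash
python3 -m crank '[[35,-17,0,-5,95],[70,-34,0,-10,95],[108,-52,0,-14,95],[146,-71,0,-18,95],[184,-90,0,-22,95],[222,-108,0,-26,95],[260,-127,0,-30,95],[300,-146,0,-33,95],[342,-167,0,-36,95],[384,-187,3,-36,95]]'; python3 -c "
from h import *
shift(470.5,53.5,180,83)"
```

```text
t: 1.08
eef_pos: [468.8, -339.1, 231.9]
tcp_rot: [3.141, 0.0, 0.879]
ft_force: [0.6, -0.7, 0.6]
opening: 0.998
grip_force: 0.0
pos [ 468.8 -339.1  231.9] yaw 50.4 -> shift [ 303.6 -249.1   51.7] turn -32.6 J [-0.74  0.43  1.68 -0.    1.04 -0.05]
```

```bash
python3 -m crank '[[25,-20,0,-4,95],[55,-45,0,-8,95],[85,-70,0,-12,95],[116,-95,5,-16,95],[147,-120,10,-20,95],[178,-145,20,-24,95],[209,-170,30,-28,95],[240,-195,40,-31,95],[270,-220,50,-33,95],[295,-243,50,-33,95]]'; python3 -m crank '[[0,0,0,0,95],[0,0,0,0,95]]'; python3 -c "
from h import *
shift(470.5,53.5,84,83)"
```

```text
t: 1.92
eef_pos: [468.7, 43.7, 180.1]
tcp_rot: [-3.14, 0.0, 1.455]
ft_force: [0.9, 0.1, -0.5]
opening: 0.998
grip_force: 0.0
t: 2.08
eef_pos: [469.4, 42.9, 181.4]
tcp_rot: [-3.141, 0.0, 1.456]
ft_force: [-0.0, 0.4, 0.6]
opening: 1.0
grip_force: 0.0
pos [469.4  42.9 181.4] yaw 83.4 -> shift [10.7 -0.1 97.4] turn 0.4 J [-0.05  0.35  1.99 -0.    0.81  0.07]
```

```bash
python3 -m crank '[[11,0,30,0,60],[11,0,60,0,60],[11,0,85,0,60],[11,0,97,0,60],[11,0,97,0,50]]'; python3 -m crank '[[0,0,0,0,20],[0,0,0,0,5],[0,0,0,0,5],[0,0,0,0,5],[0,0,0,0,5],[0,0,0,0,5]]'; python3 -m crank '[[0,-5,0,0,5],[0,-12,0,0,5],[0,-20,0,0,5],[0,-28,0,0,5],[0,-36,0,0,5],[0,-44,0,0,5],[0,-50,0,0,5],[0,-54,0,0,5],[0,-56,0,0,5],[0,-56,0,0,5]]'
python3 -c "
from h import *
shift(574,42,160,83);c=snap('top','t1.png');h,sa,v=hsv(c);print(*blobs(c,(sa<60)&(v>150),50,10,(215,300,145,245)),sep='\n')"
```

```text
t: 2.5
eef_pos: [470.1, 51.2, 82.3]
tcp_rot: [-3.138, 0.001, 1.451]
ft_force: [0.3, 0.2, 0.7]
opening: 0.702
grip_force: 0.0
t: 3.0
eef_pos: [471.1, 52.3, 84.9]
tcp_rot: [3.141, 0.0, 1.452]
ft_force: [1.0, -0.2, -0.0]
opening: 0.288
grip_force: 0.0
t: 3.83
eef_pos: [415.6, 59.2, 84.8]
tcp_rot: [3.14, -0.0, 1.452]
ft_force: [2.4, 3.2, 3.7]
opening: 0.144
grip_force: 30.0
pos [415.6  59.2  84.8] yaw 83.2 -> shift [  1.7 159.4 -74.9] turn 0.2 J [-0.02  0.46  2.2   0.    0.48  0.1 ]
(array([448.8, -22.9]), array([ 37.1, 114.6]), 87.2, array([275.3, 213. ]))
(array([517.8, 119.5]), array([43.4,  9.4]), 82.7, array([231.2, 190.5]))
(array([585. ,  45.3]), array([17. , 23.3]), 0.9, array([255.7, 171.7]))
(array([642.6,  33.8]), array([189.3,  30.4]), 82.9, array([255.6, 154.2]))
(array([671.6,  12. ]), array([10.4, 33.5]), 0.8, array([267.3, 146.5]))
```

```bash
python3 -m crank '[[0,0,0,0,60],[0,0,0,0,60],[0,0,0,0,60],[0,0,-30,0,60],[0,0,-60,0,60],[0,20,-85,0,60],[0,60,-85,0,60],[1,100,-85,0,60],[2,135,-85,0,60],[2,159,-85,0,60]]'; python3 -m crank '[[0,0,0,0,60],[0,0,0,0,60],[0,0,0,0,60]]'; python3 -c "
from h import *
shift(574,42,82,83);c=snap('top','t2.png');c=snap('scene','s2.png');a=cv2.resize(c['img'][120:270,190:350],None,fx=4.5,fy=4,interpolation=cv2.INTER_CUBIC);cv2.imwrite('pics/s2c.png',a)"
```

```text
t: 4.72
eef_pos: [576.0, 41.7, 169.4]
tcp_rot: [3.141, 0.0, 1.452]
ft_force: [-0.3, 0.2, 0.1]
opening: 0.628
grip_force: 0.0
t: 4.97
eef_pos: [572.3, 42.2, 168.9]
tcp_rot: [-3.14, 0.0, 1.452]
ft_force: [-0.5, 0.2, 0.8]
opening: 0.628
grip_force: 0.0
pos [572.3  42.2 168.9] yaw 83.2 -> shift [-0.   1.9 86.9] turn 0.2 J [-0.04  0.49  1.76 -0.    0.89  0.08]
```

View pics/s2c.png

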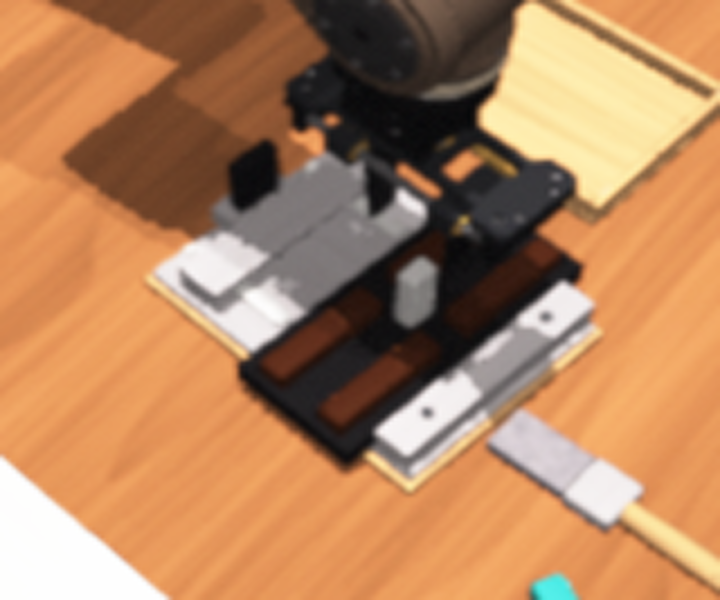

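The jaw is open (grip at crop (252,175)). The mould is still seated and the fingers are above the stem at (415,290). Next I'll descend and grip the stem.

```bash
python3 -m crank '[[0,2,30,0,60],[0,2,60,0,60],[0,2,80,0,60],[0,2,87,0,50],[0,2,87,0,35],[0,2,87,0,5],[0,2,87,0,5],[0,2,87,0,5],[0,2,87,0,5],[0,2,87,0,5]]'; python3 -m crank '[[0,0,0,0,5],[0,0,0,0,5],[0,0,0,0,5],[0,0,0,0,5],[0,0,-4,0,5],[0,0,-8,0,5],[0,0,-12,0,5],[0,0,-14,0,5],[0,0,-14,0,5]]'; python3 -c "
from h import *
shift(489.9,-323.5,100,-5.3);shift(574,42,82,83)"
```

```text
t: 5.9
eef_pos: [575.6, 41.9, 83.2]
tcp_rot: [3.14, 0.0, 1.452]
ft_force: [-0.3, -1.1, 0.0]
opening: 0.194
grip_force: 0.0
t: 6.65
eef_pos: [575.5, 41.9, 96.9]
tcp_rot: [3.141, 0.0, 1.452]
ft_force: [0.4, 0.4, -6.1]
opening: 0.165
grip_force: 30.0
pos [575.5  41.9  96.9] yaw 83.2 -> shift [-373.   -41.8   -3.1] turn 88.5 J [-0.04  0.59  1.81 -0.    0.74  0.08]
pos [575.5  41.9  96.9] yaw 83.2 -> shift [-0.1 -1.5 14.9] turn 0.2 J [-0.04  0.59  1.81 -0.    0.74  0.08]
```

```bash
python3 -m crank '[[-10,0,0,0,5],[-30,0,0,0,5],[-55,0,0,0,5],[-85,0,0,0,5],[-115,0,0,0,5],[-145,0,0,0,5],[-175,0,0,0,5],[-205,0,0,0,5],[-235,-10,0,0,5],[-260,-15,0,0,5]]'; python3 -m crank '[[-15,0,0,6,5],[-30,-5,0,12,5],[-45,-10,0,19,5],[-60,-13,0,26,5],[-75,-16,0,33,5],[-90,-20,0,40,5],[-100,-24,0,47,5],[-108,-26,0,54,5],[-113,-27,0,61,5],[-113,-27,0,68,5]]' ;python3 -m crank '[[0,0,0,5,5],[0,0,0,10,5],[0,0,0,15,5],[0,0,0,20,5],[0,0,0,20,5],[0,0,0,20,5]]'; python3 -c "
from h import *
shift(489.9,-323.5,69,-5.3);c=snap('scene','s3.png');c=snap('top','t3.png')"
```

```text
t: 7.48
eef_pos: [528.3, -216.6, 96.1]
tcp_rot: [-3.141, 0.0, 1.452]
ft_force: [0.8, 0.1, -5.0]
opening: 0.17
grip_force: 30.0
t: 8.32
eef_pos: [488.6, -324.9, 96.2]
tcp_rot: [3.142, 0.0, 0.258]
ft_force: [-0.3, -0.2, -5.6]
opening: 0.171
grip_force: 30.0
t: 8.82
eef_pos: [489.1, -323.7, 96.3]
tcp_rot: [-3.141, 0.0, -0.081]
ft_force: [0.6, -0.7, -5.8]
opening: 0.169
grip_force: 30.0
pos [ 489.1 -323.7   96.3] yaw -4.7 -> shift [ 0.8 -0.3 27.3] turn 0.6 J [-0.7   0.61  1.79 -0.    0.75  0.96]
```

View pics/s3.png

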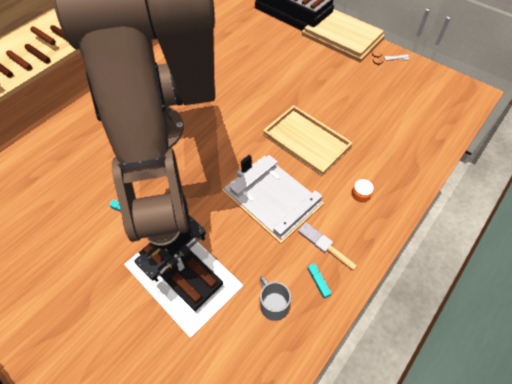

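The mould hangs over the board, at about (192,278) in the scene view. I'll lower it and release.

```bash
python3 -m crank '[[0,0,8,0,5],[0,0,16,0,5],[0,0,22,0,5],[0,0,25,0,5],[0,0,27,0,5],[0,0,28,0,5],[0,0,28,0,5]]'; python3 -m crank '[[0,0,0,0,45],[0,0,0,0,45],[0,0,0,0,45],[0,0,0,0,45],[0,0,-20,0,45],[0,0,-50,0,45],[0,0,-80,0,45],[-20,20,-110,0,45],[-60,60,-140,0,45],[-100,100,-160,0,45]]';python3 -m crank '[[-35,35,0,0,45],[-70,70,0,0,45],[-70,70,0,0,45]]'; python3 -c "
from h import *
s=snap('scene','s4.png');c=snap('top','t4.png')
print(*blobs(c,brown(c),41,15,(325,410,145,260)),sep='\n');print(*blobs(s,brown(s),41,15,(120,250,210,340)),sep='\n')
h,sa,v=hsv(c);print(*blobs(c,v<70,27,100,(330,405,155,255)),sep='\n')
print(env.state()['eef_pos'])
cv2.imwrite('pics/c4.png',np.hstack([cv2.resize(c['img'][140:260,320:420],(400,480)),cv2.resize(s['img'][210:340,120:250],(400,480))]))"
```

```text
t: 9.5
eef_pos: [489.5, -323.5, 68.4]
tcp_rot: [3.142, 0.0, -0.084]
ft_force: [-0.2, -0.2, -5.7]
opening: 0.163
grip_force: 30.0
t: 10.33
eef_pos: [410.0, -390.8, 215.9]
tcp_rot: [3.139, -0.002, -0.082]
ft_force: [-0.6, -0.6, 0.3]
opening: 0.475
grip_force: 0.0
t: 10.58
eef_pos: [331.4, -457.0, 214.2]
tcp_rot: [3.14, -0.0, -0.086]
ft_force: [-0.0, -0.8, 0.2]
opening: 0.478
grip_force: 0.0
(array([ 341. , -421.3]), array([60.3, 69.6]), 87.3, array([398.4, 247.4]))
(array([ 398.6, -421.3]), array([29.1, 32.3]), 1.0, array([398.6, 231.2]))
(array([ 433.6, -344.4]), array([22.6, 75.3]), 88.1, array([374.4, 221.9]))
(array([ 546.5, -352.7]), array([23.5, 98.9]), 85.6, array([375.4, 185.9]))
(array([ 551.6, -296.3]), array([22.9, 98.8]), 85.0, array([358.2, 181.7]))
(array([ 550.1, -356. ]), array([ 24.7, 101. ]), 85.4, array([184.4, 287.7]))
(array([ 554.8, -300.1]), array([27.2, 99.2]), 86.0, array([204. , 277.4]))
(array([ 428.6, -346.7]), array([25.4, 99.6]), 85.4, array([160.8, 265.2]))
(array([ 433.2, -290. ]), array([24.6, 98.3]), 84.8, array([175.1, 249.4]))
(array([ 320.9, -372.2]), array([ 47.9, 185.3]), 45.2, array([128.1, 245.2]))
(array([ 463.5, -292.9]), array([289.4, 184. ]), 2.8, array([364.7, 213.4]))
[ 332.55435561 -456.11583572  213.83385685]
```

View pics/c4.png

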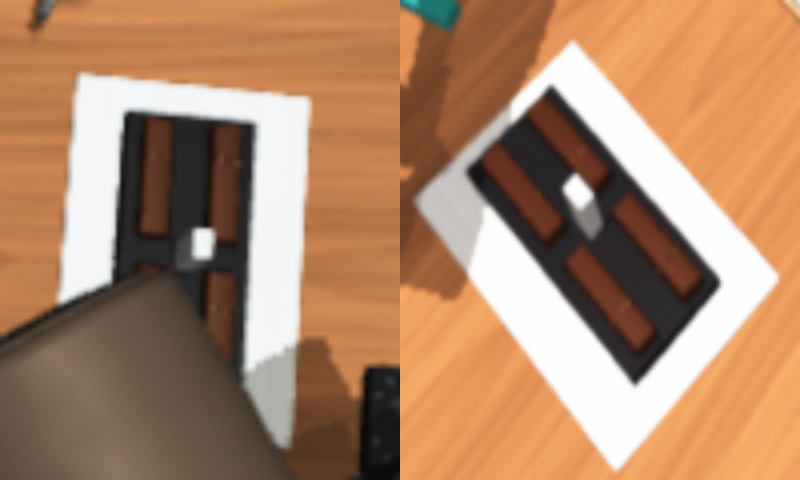

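The mould lies wholly on the board with four cigars (scene crop: stem (577,188), cigars (190,190)–(650,300)). Now I'll get the tray pose from the scene view and the shift to cigar A.

```bash
python3 -c "
from h import *
c=snap('scene')
h,sa,v=hsv(c);print(*blobs(c,(h>14)&(h<30)&(v>100)&(sa>60),30,300,(262,354,105,174)),sep='\n')
c=snap('top')
h,sa,v=hsv(c);print(*blobs(c,(h>14)&(h<30)&(v>100)&(sa>60),30,300,(140,212,150,250)),sep='\n')
shift(553.6,-300.3,120,-4.8)"
```

```text
(array([489.9, 305.1]), array([187.2, 276.4]), 85.8, array([307.1, 140.6]))
(array([484.8, 311.9]), array([172.8, 271.5]), 86.0, array([173.9, 205.9]))
pos [ 334.6 -454.3  213.6] yaw -4.9 -> shift [ 205.1 -172.    93.7] turn -0.1 J [-1.05  0.43  1.73  0.    0.98  0.6 ]
```

```bash
python3 -m crank '[[20,-17,5,0,45],[48,-40,15,0,45],[78,-65,25,0,45],[108,-90,40,0,45],[138,-115,55,0,45],[166,-139,70,0,45],[190,-160,85,0,45],[205,-172,94,0,45],[205,-172,94,0,45],[205,-172,94,0,45]]'; python3 -c "
from h import *
shift(553.6,-300.3,49,-4.8)"
```

```text
t: 11.62
eef_pos: [554.3, -297.9, 118.8]
tcp_rot: [-3.141, 0.001, -0.08]
ft_force: [-0.4, -0.6, -0.6]
opening: 0.476
grip_force: 0.0
pos [ 554.3 -297.9  118.8] yaw -4.6 -> shift [-0.4  2.5 69.8] turn 0.2 J [-0.6   0.62  1.66 -0.    0.86  1.05]
```

```bash
python3 -m crank '[[0,2,30,0,45],[0,2,55,0,45],[0,2,66,0,45],[0,2,70,0,40],[0,2,70,0,10],[0,2,70,0,10],[0,2,70,0,10],[0,2,70,0,10],[0,2,70,0,10],[0,2,70,0,10]]'; python3 -m crank '[[0,0,0,0,10],[0,0,-10,0,10],[0,0,-30,0,10],[0,0,-60,0,10],[0,0,-90,0,10],[0,0,-90,0,10]]'; python3 -c "
from h import *
shift(549.2,338.6,140,-4.1)"
```

```text
t: 12.45
eef_pos: [553.6, -302.5, 50.8]
tcp_rot: [3.14, -0.002, -0.084]
ft_force: [-2.4, 0.4, 7.2]
opening: 0.246
grip_force: 30.0
t: 12.95
eef_pos: [554.9, -303.2, 145.9]
tcp_rot: [3.137, -0.008, -0.084]
ft_force: [0.3, -0.8, 0.3]
opening: 0.249
grip_force: 30.0
pos [ 554.9 -303.2  145.9] yaw -4.8 -> shift [ -59.4 -639.1    2.7] turn -0.7 J [-0.6   0.59  1.64 -0.    0.91  1.05]
```

```bash
python3 -m crank '[[-3,-15,0,0,10],[-6,-45,0,0,10],[-9,-80,0,0,10],[-12,-118,0,0,10],[-15,-156,0,0,10],[-18,-194,0,0,10],[-22,-232,0,0,10],[-26,-270,0,0,10],[-30,-308,0,0,10],[-34,-346,0,0,10]]';python3 -m crank '[[-3,-35,0,0,10],[-6,-73,0,0,10],[-9,-111,0,0,10],[-12,-149,0,0,10],[-15,-187,0,0,10],[-18,-225,10,0,10],[-21,-258,20,0,10],[-24,-280,30,0,10],[-25,-291,40,0,10],[-25,-293,50,-1,10]]';python3 -m crank '[[0,0,0,0,10],[0,0,0,0,10],[0,0,0,0,10]]'; python3 -c "
from h import *
shift(549.2,338.6,40,-4.1);c=snap('scene','s5.png');cv2.imwrite('pics/c5.png',cv2.resize(c['img'][60:200,220:400],None,fx=4,fy=4))"
```

```text
t: 13.78
eef_pos: [546.8, 48.0, 139.0]
tcp_rot: [3.142, 0.001, -0.084]
ft_force: [0.3, 0.2, 0.3]
opening: 0.251
grip_force: 30.0
t: 14.62
eef_pos: [546.6, 341.3, 88.2]
tcp_rot: [3.141, 0.001, -0.064]
ft_force: [0.6, 0.3, 0.7]
opening: 0.249
grip_force: 30.0
t: 14.87
eef_pos: [548.2, 338.3, 89.8]
tcp_rot: [3.141, -0.0, -0.068]
ft_force: [0.8, -0.6, 0.2]
opening: 0.248
grip_force: 30.0
pos [548.2 338.3  89.8] yaw -3.9 -> shift [ 1.  -0.4 49.8] turn 0.2 J [ 0.45  0.68  1.64 -0.    0.82  2.09]
```

View pics/c5.png

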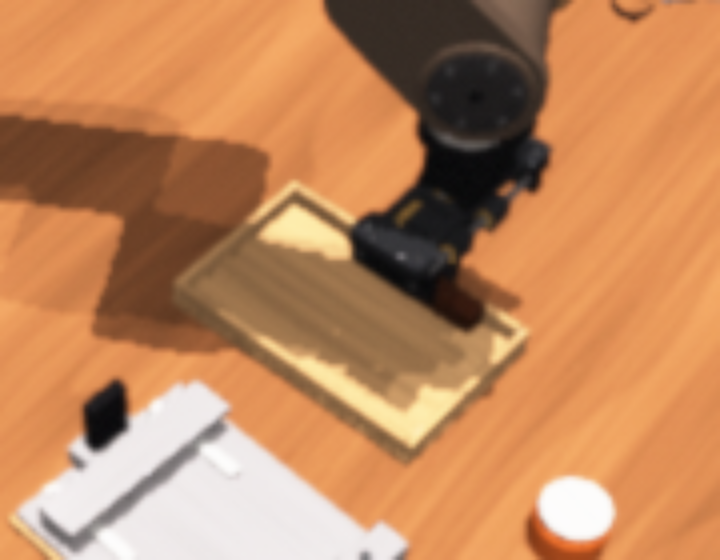

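The held cigar is above the tray's far-left quarter (crop (460,300)), clear of the walls. I'll lower it, release and go back for B.

```bash
python3 -m crank '[[1,0,20,0,10],[1,0,38,0,10],[1,0,46,0,10],[1,0,48,0,10],[1,0,48,0,10],[1,0,48,0,45],[1,0,48,0,45],[1,0,48,0,45],[1,0,48,0,45],[1,0,30,0,45]]';python3 -m crank '[[0,0,-30,0,45],[0,10,-65,0,45],[3,40,-80,0,45],[6,78,-80,0,45],[9,116,-80,0,45],[12,154,-80,0,45],[15,192,-80,0,45],[18,230,-80,0,45],[21,268,-80,0,45],[24,306,-80,0,45]]';python3 -m crank '[[3,38,0,0,45],[6,76,0,0,45],[9,114,0,0,45],[12,152,0,0,45],[15,190,0,0,45],[18,228,0,0,45],[21,266,0,0,45],[23,304,0,0,45],[25,340,0,0,45],[25,370,0,0,45]]';python3 -m crank '[[0,5,0,1,45],[0,10,0,1,45],[0,10,0,1,45],[0,10,0,1,45],[0,10,0,1,45]]'; python3 -c "
from h import *
s=snap('scene');c=snap('top')
print(*blobs(c,brown(c),32,15,(140,212,150,250)),sep='\n');print(*blobs(s,brown(s),41,15,(120,250,225,340)),sep='\n')
shift(548.9,-356.3,50,-4.8)"
```

```text
t: 15.75
eef_pos: [547.6, 338.8, 57.0]
tcp_rot: [3.139, 0.004, -0.066]
ft_force: [0.2, 0.4, -0.7]
opening: 0.465
grip_force: 0.0
t: 16.58
eef_pos: [552.2, 30.9, 139.7]
tcp_rot: [3.142, -0.001, -0.066]
ft_force: [0.3, 0.3, -0.8]
opening: 0.474
grip_force: 0.0
t: 17.42
eef_pos: [552.6, -340.9, 139.6]
tcp_rot: [3.141, -0.001, -0.067]
ft_force: [1.2, -0.1, 0.8]
opening: 0.47
grip_force: 0.0
t: 17.83
eef_pos: [552.5, -346.9, 139.6]
tcp_rot: [-3.141, 0.0, -0.082]
ft_force: [-0.2, -0.6, 0.8]
opening: 0.47
grip_force: 0.0
(array([545.4, 339.7]), array([22. , 96.9]), 85.6, array([167.6, 182.1]))
(array([ 581.2, -358.2]), array([20.5, 38.5]), 85.9, array([196.1, 297.1]))
(array([ 410.9, -347.4]), array([19.9, 43.2]), 82.1, array([153.7, 256.7]))
pos [ 552.6 -347.1  139.7] yaw -4.7 -> shift [-2.9  9.5 89.7] turn 0.1 J [-0.66  0.63  1.58 -0.    0.93  0.99]
```

```bash
python3 -m crank '[[-3,9,25,0,45],[-3,9,60,0,45],[-3,9,80,0,45],[-3,9,89,0,45],[-3,9,90,0,40],[-3,9,90,0,10],[-3,9,90,0,10],[-3,9,90,0,10],[-3,9,90,0,10],[-3,9,90,0,10]]'; python3 -m crank '[[0,0,0,0,10],[0,0,-10,0,10],[0,0,-30,0,10],[0,0,-60,0,10],[0,-10,-90,0,10],[0,-30,-90,0,10]]'; python3 -c "
from h import *
shift(544.5,272.8,90,-4.1)"
```

```text
t: 18.77
eef_pos: [549.1, -357.2, 51.0]
tcp_rot: [3.14, -0.002, -0.084]
ft_force: [0.8, 1.3, 6.7]
opening: 0.251
grip_force: 30.0
t: 19.27
eef_pos: [552.5, -329.5, 145.9]
tcp_rot: [3.136, -0.008, -0.086]
ft_force: [0.0, -0.0, -0.3]
opening: 0.248
grip_force: 30.0
pos [ 552.5 -329.5  145.9] yaw -4.9 -> shift [ -59.9 -599.7   52.4] turn -0.8 J [-0.64  0.61  1.61 -0.    0.92  1.02]
```

```bash
python3 -m crank '[[-3,-30,0,0,10],[-6,-68,0,0,10],[-9,-106,0,0,10],[-13,-144,0,0,10],[-16,-182,0,0,10],[-20,-220,0,0,10],[-24,-258,0,0,10],[-28,-296,0,0,10],[-31,-334,0,0,10],[-34,-372,0,0,10]]';python3 -m crank '[[-4,-35,0,0,10],[-8,-70,0,0,10],[-12,-105,0,0,10],[-15,-140,10,0,10],[-18,-175,20,0,10],[-21,-205,30,0,10],[-23,-224,40,-1,10],[-23,-224,47,-1,10],[-23,-224,47,-1,10],[-23,-224,47,-1,10]]'; python3 -c "
from h import *
shift(544.5,272.8,42,-4.1)"
```

```text
t: 20.1
eef_pos: [548.0, 48.3, 140.4]
tcp_rot: [3.141, -0.001, -0.084]
ft_force: [0.5, -1.3, 0.1]
opening: 0.248
grip_force: 30.0
t: 20.93
eef_pos: [544.0, 271.0, 92.7]
tcp_rot: [3.141, 0.0, -0.067]
ft_force: [1.3, 0.7, -0.2]
opening: 0.251
grip_force: 30.0
pos [544.  271.   92.7] yaw -3.8 -> shift [ 0.4 -1.8 50.7] turn 0.3 J [ 0.35  0.63  1.73 -0.    0.78  1.99]
```

```bash
python3 -m crank '[[0,-1,20,0,10],[0,-1,38,0,10],[0,-1,47,0,10],[0,-1,50,0,10],[0,-1,50,0,10],[0,-1,50,0,45],[0,-1,50,0,45],[0,-1,50,0,45],[0,-1,50,0,45],[0,-1,30,0,45]]';python3 -m crank '[[0,0,-30,0,45],[0,10,-60,0,45],[-5,40,-80,0,45],[-10,78,-80,0,45],[-15,116,-80,0,45],[-20,154,-80,0,45],[-25,192,-80,0,45],[-30,230,-80,0,45],[-35,268,-80,0,45],[-40,306,-80,0,45]]';python3 -m crank '[[-5,38,0,0,45],[-10,76,0,0,45],[-15,114,0,0,45],[-20,152,0,0,45],[-25,190,0,0,45],[-30,225,0,0,45],[-33,250,0,1,45],[-35,262,0,1,45],[-35,262,0,1,45],[-35,262,0,1,45]]';python3 -m crank '[[0,0,0,0,45],[0,0,0,0,45],[0,0,0,0,45]]'; python3 -c "
from h import *
s=snap('scene');c=snap('top')
print(*blobs(c,brown(c),32,15,(140,212,150,250)),sep='\n');print(*blobs(s,brown(s),41,15,(120,250,225,340)),sep='\n')
shift(430,-289.9,51.5,-4.8)"
```

```text
t: 21.77
eef_pos: [542.8, 272.1, 60.1]
tcp_rot: [3.14, 0.004, -0.066]
ft_force: [-0.6, 0.3, -0.1]
opening: 0.466
grip_force: 0.0
t: 22.6
eef_pos: [483.3, -31.6, 142.8]
tcp_rot: [3.141, -0.001, -0.066]
ft_force: [1.1, -0.5, 0.0]
opening: 0.473
grip_force: 0.0
t: 23.43
eef_pos: [431.5, -288.8, 142.4]
tcp_rot: [-3.141, 0.0, -0.084]
ft_force: [-0.3, -0.3, -0.3]
opening: 0.472
grip_force: 0.0
t: 23.68
eef_pos: [432.0, -288.0, 142.5]
tcp_rot: [-3.142, 0.0, -0.082]
ft_force: [-0.1, 0.3, 0.9]
opening: 0.472
grip_force: 0.0
(array([539.8, 272.2]), array([23.3, 96.9]), 86.3, array([188. , 186.1]))
(array([545.5, 339.9]), array([21.9, 96.9]), 86.0, array([167.6, 182. ]))
(array([ 457.2, -348.8]), array([23.7, 41.8]), 89.3, array([165.4, 267.9]))
(array([ 461.7, -292.8]), array([20.2, 40.9]), 84.8, array([179.7, 253.1]))
(array([ 401. , -343.7]), array([23.8, 47.6]), 85.4, array([153.4, 254.4]))
(array([ 445.1, -216.2]), array([21.2, 44.7]), 83.4, array([195.6, 232.3]))
pos [ 432.  -288.4  142.5] yaw -4.7 -> shift [-1.8  1.7 91. ] turn 0.1 J [-0.72  0.46  1.91 -0.    0.76  0.94]
```

```bash
python3 -m crank '[[-2,2,25,0,45],[-2,2,60,0,45],[-2,2,80,0,45],[-2,2,89,0,45],[-2,2,90,0,40],[-2,2,90,0,10],[-2,2,90,0,10],[-2,2,90,0,10],[-2,2,90,0,10],[-2,2,90,0,10]]'; python3 -m crank '[[0,0,0,0,10],[0,0,-10,0,10],[0,0,-30,0,10],[0,0,-60,0,10],[0,-10,-90,0,10],[0,-30,-105,0,10]]'; python3 -c "
from h import *
shift(429.5,347.2,90,-4.1)"
```

```text
t: 24.62
eef_pos: [430.0, -291.3, 53.6]
tcp_rot: [3.14, -0.002, -0.084]
ft_force: [0.1, 0.9, 7.8]
opening: 0.246
grip_force: 30.0
t: 25.12
eef_pos: [432.6, -262.5, 161.2]
tcp_rot: [3.139, -0.004, -0.085]
ft_force: [0.1, 0.1, 0.6]
opening: 0.247
grip_force: 30.0
pos [ 432.6 -262.5  161.2] yaw -4.9 -> shift [ -55.4 -607.4   69.3] turn -0.8 J [-0.68  0.42  1.93 -0.    0.79  0.98]
```

```bash
python3 -m crank '[[-3,-30,0,0,10],[-6,-68,0,0,10],[-9,-106,0,0,10],[-13,-144,0,0,10],[-16,-182,0,0,10],[-20,-220,0,0,10],[-24,-258,0,0,10],[-28,-296,0,0,10],[-31,-334,0,0,10],[-34,-372,0,0,10]]';python3 -m crank '[[-4,-35,0,0,10],[-8,-70,0,0,10],[-12,-105,0,0,10],[-15,-140,10,0,10],[-18,-175,20,0,10],[-21,-210,35,0,10],[-22,-232,50,-1,10],[-22,-232,60,-1,10],[-22,-232,60,-1,10],[-22,-232,60,-1,10]]'; python3 -m crank '[[0,0,0,0,10],[0,0,0,0,10]]';python3 -c "
from h import *
shift(429.5,347.2,44,-4.1)"
```

```text
t: 25.95
eef_pos: [428.8, 114.3, 158.4]
tcp_rot: [-3.141, -0.001, -0.084]
ft_force: [0.5, -1.0, -0.5]
opening: 0.246
grip_force: 30.0
t: 26.78
eef_pos: [426.4, 345.0, 97.7]
tcp_rot: [3.141, 0.001, -0.066]
ft_force: [-0.0, -0.0, 0.2]
opening: 0.248
grip_force: 30.0
t: 26.95
eef_pos: [427.3, 344.8, 98.5]
tcp_rot: [-3.141, -0.001, -0.068]
ft_force: [-0.2, 0.2, -0.1]
opening: 0.249
grip_force: 30.0
pos [427.3 344.8  98.5] yaw -3.9 -> shift [ 2.  -2.5 54.5] turn 0.2 J [ 0.56  0.56  1.88 -0.    0.7   2.2 ]
```

```bash
python3 -m crank '[[1,-2,20,0,10],[1,-2,40,0,10],[1,-2,50,0,10],[1,-2,54,0,10],[1,-2,54,0,10],[1,-2,54,0,45],[1,-2,54,0,45],[1,-2,54,0,45],[1,-2,54,0,45],[1,-2,30,0,45]]';python3 -m crank '[[0,0,-30,0,45],[0,10,-65,0,45],[3,40,-85,0,45],[6,78,-85,0,45],[9,116,-85,0,45],[12,154,-85,0,45],[15,192,-85,0,45],[18,230,-85,0,45],[21,268,-85,0,45],[24,306,-85,0,45]]';python3 -m crank '[[3,38,0,0,45],[6,76,0,0,45],[9,114,0,0,45],[12,152,0,0,45],[15,190,0,0,45],[17,228,0,0,45],[19,266,0,0,45],[20,304,0,0,45],[20,340,0,0,45],[20,370,0,0,45]]';python3 -m crank '[[0,10,0,1,45],[0,16,0,1,45],[0,16,0,1,45],[0,16,0,1,45],[0,16,0,1,45]]'; python3 -c "
from h import *
s=snap('scene');c=snap('top')
print(*blobs(c,brown(c),32,15,(140,212,150,250)),sep='\n');print(*blobs(s,brown(s),41,15,(120,250,225,340)),sep='\n')
shift(425.4,-345.9,51,-4.8)"
```

```text
t: 27.78
eef_pos: [426.6, 346.5, 64.8]
tcp_rot: [3.138, 0.004, -0.067]
ft_force: [-0.2, -0.8, -0.8]
opening: 0.464
grip_force: 0.0
t: 28.62
eef_pos: [431.2, 38.8, 152.7]
tcp_rot: [3.142, -0.001, -0.066]
ft_force: [0.8, 0.1, 0.4]
opening: 0.472
grip_force: 0.0
t: 29.45
eef_pos: [426.5, -332.5, 152.6]
tcp_rot: [3.141, -0.0, -0.067]
ft_force: [0.9, 0.8, 0.5]
opening: 0.473
grip_force: 0.0
t: 29.87
eef_pos: [426.1, -344.6, 152.5]
tcp_rot: [-3.141, 0.0, -0.082]
ft_force: [-0.2, 1.0, -0.0]
opening: 0.474
grip_force: 0.0
(array([422.9, 346.6]), array([24.6, 96.7]), 86.1, array([162.9, 221.6]))
(array([539.9, 272.9]), array([21.9, 96.9]), 86.3, array([187.5, 184.2]))
(array([545.4, 339.7]), array([22. , 96.9]), 85.6, array([167.6, 182.1]))
(array([ 428.8, -348.7]), array([23.1, 94.2]), 89.3, array([157. , 259.6]))
(array([ 308.3, -333.6]), array([ 6.1, 29.7]), 85.5, array([134. , 234.7]))
pos [ 426.2 -344.8  152.6] yaw -4.7 -> shift [ -0.7   1.1 101.6] turn 0.1 J [-0.8   0.48  1.84 -0.    0.82  0.85]
```

```bash
python3 -m crank '[[0,1,25,0,45],[0,1,60,0,45],[0,1,85,0,45],[0,1,98,0,45],[0,1,101,0,40],[0,1,101,0,10],[0,1,101,0,10],[0,1,101,0,10],[0,1,101,0,10],[0,1,101,0,10]]'; python3 -m crank '[[0,0,0,0,10],[0,0,-10,0,10],[0,0,-30,0,10],[0,0,-60,0,10],[0,-10,-90,0,10],[0,-30,-105,0,10]]'; python3 -c "
from h import *
shift(424.8,281.4,90,-4.1)"
```

```text
t: 30.8
eef_pos: [426.3, -347.2, 52.6]
tcp_rot: [3.14, -0.002, -0.084]
ft_force: [1.1, 2.1, 7.8]
opening: 0.249
grip_force: 30.0
t: 31.3
eef_pos: [428.9, -318.7, 160.3]
tcp_rot: [3.138, -0.004, -0.085]
ft_force: [-0.4, 0.2, -0.8]
opening: 0.249
grip_force: 30.0
pos [ 428.9 -318.7  160.3] yaw -4.9 -> shift [ -55.5 -597.7   68.1] turn -0.8 J [-0.76  0.45  1.87 -0.    0.82  0.89]
```

```bash
python3 -m crank '[[-3,-30,0,0,10],[-6,-68,0,0,10],[-9,-106,0,0,10],[-13,-144,0,0,10],[-16,-182,0,0,10],[-20,-220,0,0,10],[-24,-258,0,0,10],[-28,-296,0,0,10],[-31,-334,0,0,10],[-34,-372,0,0,10]]';python3 -m crank '[[-4,-35,0,0,10],[-8,-70,0,0,10],[-12,-105,0,0,10],[-15,-140,10,0,10],[-18,-175,20,0,10],[-20,-205,35,0,10],[-20,-222,50,-1,10],[-20,-222,60,-1,10],[-20,-222,60,-1,10],[-20,-222,60,-1,10]]'; python3 -m crank '[[0,0,0,0,10],[0,0,0,0,10]]';python3 -c "
from h import *
shift(424.8,281.4,43,-4.1)"
```

```text
t: 32.13
eef_pos: [425.2, 58.2, 157.4]
tcp_rot: [3.142, -0.001, -0.084]
ft_force: [0.8, 0.2, -0.5]
opening: 0.251
grip_force: 30.0
t: 32.97
eef_pos: [424.0, 278.6, 96.7]
tcp_rot: [3.141, 0.001, -0.067]
ft_force: [0.9, 0.5, 0.7]
opening: 0.25
grip_force: 30.0
t: 33.13
eef_pos: [424.7, 278.6, 97.4]
tcp_rot: [-3.141, -0.001, -0.068]
ft_force: [0.0, 0.2, 0.2]
opening: 0.248
grip_force: 30.0
pos [424.7 278.6  97.4] yaw -3.9 -> shift [-0.1 -2.8 54.4] turn 0.2 J [ 0.45  0.52  1.98 -0.    0.64  2.09]
```

```bash
python3 -m crank '[[0,-2,20,0,10],[0,-2,40,0,10],[0,-2,50,0,10],[0,-2,54,0,10],[0,-2,54,0,10],[0,-2,54,0,45],[0,-2,54,0,45],[0,-2,54,0,45],[0,-2,54,0,45],[0,-2,30,0,45]]';python3 -m crank '[[0,0,-30,0,60],[0,10,-65,0,60],[10,40,-95,0,60],[17,78,-105,0,60],[23,116,-105,0,60],[29,154,-105,0,60],[35,192,-105,0,60],[41,230,-105,0,60]]';python3 -c "
from h import *
s=snap('scene','s6.png');c=snap('top','t6.png')
print(*blobs(c,brown(c),32,15,(140,212,150,250)),sep='\n')
for k,b in((c,(325,410,145,260)),(s,(120,250,215,340))):
  h,sa,v=hsv(k);print('black',*blobs(k,(v<75)&(sa<120),27,100,b),sep='\n')
shift(489.5,-323.5,170,-4.8)
cv2.imwrite('pics/c6.png',np.hstack([cv2.resize(c['img'][140:260,320:420],(400,480)),cv2.resize(s['img'][80:340,120:380],(400,480))]))"
```

```text
t: 33.97
eef_pos: [423.2, 280.6, 64.1]
tcp_rot: [3.139, 0.004, -0.067]
ft_force: [0.2, -0.4, 0.3]
opening: 0.465
grip_force: 0.0
t: 34.63
eef_pos: [449.8, 47.4, 171.8]
tcp_rot: [3.142, -0.001, -0.066]
ft_force: [0.3, 0.6, 0.7]
opening: 0.63
grip_force: 0.0
(array([420.3, 281.8]), array([21.9, 96.6]), 86.1, array([182.5, 220.4]))
(array([422.9, 347.7]), array([22.5, 96.4]), 86.1, array([162.5, 220.3]))
(array([539.8, 272.2]), array([23.3, 96.9]), 86.3, array([188., 186.]))
(array([545.5, 339.8]), array([24.3, 96.5]), 88.3, array([167.8, 183.2]))
black
(array([ 486.1, -317.7]), array([108.3, 237.7]), 85.2, array([364.2, 204.6]))
black
(array([ 493.2, -323.9]), array([103.8, 239.5]), 85.1, array([171., 262.]))
pos [450.5  45.  171.7] yaw -4.1 -> shift [ 65.2 364.8   1.9] turn 0.7 J [-0.05  0.34  2.04 -0.    0.77  1.6 ]
```

View pics/c6.png

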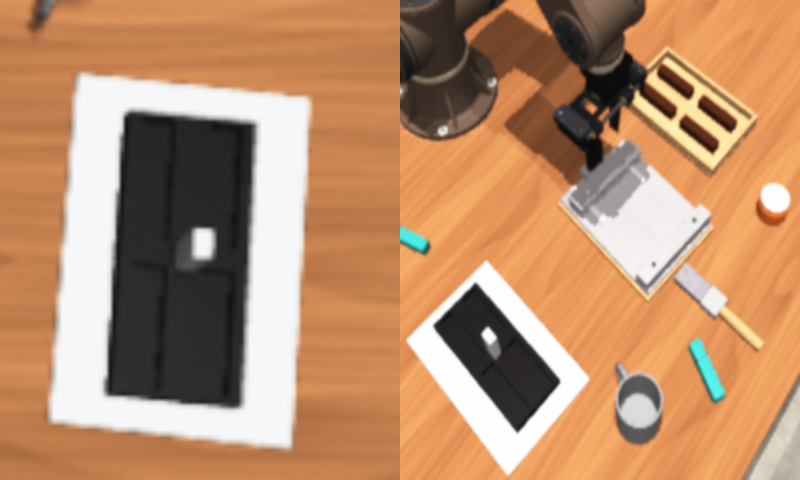

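All four cigars lie flat in the tray (right crop (675,80)–(700,130)). The empty mould on the board is unmoved (stem (203,243)). Now I'll grip the stem.

```bash
python3 -m crank '[[6,35,0,0,60],[12,72,0,0,60],[19,110,0,0,60],[26,148,0,0,60],[33,186,0,0,60],[40,224,0,0,60],[47,262,0,0,60],[54,300,0,0,60],[61,335,0,0,60],[65,365,0,1,60]]';python3 -m crank '[[0,0,0,0,60],[0,0,0,0,60],[0,0,0,0,60],[0,0,0,0,60],[0,0,0,0,60]]';python3 -c "
from h import *
shift(489.5,-323.5,68.5,-4.8)"
```

```text
t: 35.57
eef_pos: [491.1, -321.3, 171.5]
tcp_rot: [3.141, -0.0, -0.084]
ft_force: [-0.6, 0.1, -0.5]
opening: 0.632
grip_force: 0.0
t: 35.98
eef_pos: [490.9, -318.1, 171.6]
tcp_rot: [-3.142, 0.0, -0.082]
ft_force: [0.8, 0.3, -0.2]
opening: 0.633
grip_force: 0.0
pos [ 490.9 -318.1  171.6] yaw -4.7 -> shift [ -0.9   5.5 103.1] turn 0.1 J [-0.69  0.5   1.73 -0.    0.91  0.97]
```

```bash
python3 -m crank '[[-1,5,30,0,60],[-1,5,65,0,60],[-1,5,90,0,60],[-1,5,100,0,60],[-1,5,103,0,50],[-1,5,103,0,35],[-1,5,103,0,5],[-1,5,103,0,5],[-1,5,103,0,5],[-1,5,103,0,5]]'; python3 -m crank '[[0,0,0,0,5],[0,0,0,0,5],[0,0,0,0,5],[0,0,0,0,5],[0,0,0,0,5],[0,0,-6,0,5],[0,0,-14,0,5],[0,0,-22,0,5],[0,0,-28,0,5],[0,0,-28,0,5]]'; python3 -c "
from h import *
shift(529,-315,96,82.9)"
```

```text
t: 36.82
eef_pos: [489.6, -324.5, 69.4]
tcp_rot: [3.141, -0.001, -0.084]
ft_force: [1.0, 0.5, 0.0]
opening: 0.269
grip_force: 0.0
t: 37.65
eef_pos: [489.7, -324.6, 98.0]
tcp_rot: [3.14, -0.002, -0.084]
ft_force: [-0.4, -0.1, -4.7]
opening: 0.167
grip_force: 30.0
pos [ 489.7 -324.6   98. ] yaw -4.8 -> shift [ 38.3 -12.9   2.1] turn -87.7 J [-0.7   0.6   1.78 -0.    0.75  0.96]
```

```bash
python3 -m crank '[[3,-1,0,-4,5],[8,-2,0,-10,5],[13,-3,0,-17,5],[18,-5,0,-24,5],[23,-6,0,-31,5],[28,-8,0,-38,5],[32,-9,0,-45,5],[36,-10,0,-52,5],[38,-11,0,-59,5],[40,-11,0,-66,5]]'; python3 -m crank '[[0,0,0,-6,5],[0,0,0,-12,5],[0,0,0,-18,5],[0,0,0,-22,5],[0,0,0,-22,5],[0,0,0,-22,5],[0,0,0,-22,5]]'; python3 -c "
from h import *
shift(575.5,41.9,98,82.9)
s=snap('scene');c=snap('top','t7.png')
for k,b in((c,(325,410,145,260)),(s,(120,270,215,340))):
  h,sa,v=hsv(k);print('black',*blobs(k,(v<75)&(sa<120),56,100,b),sep='\n')"
```

```text
t: 38.48
eef_pos: [530.1, -316.4, 96.3]
tcp_rot: [-3.141, -0.0, 1.074]
ft_force: [0.6, -0.8, -4.8]
opening: 0.168
grip_force: 30.0
t: 39.07
eef_pos: [530.0, -316.6, 96.4]
tcp_rot: [-3.141, -0.0, 1.45]
ft_force: [-0.1, 0.1, -3.6]
opening: 0.168
grip_force: 30.0
pos [ 530.  -316.6   96.4] yaw 83.1 -> shift [361.4   1.8  -1.6] turn 0.2 J [-0.65  0.64  1.71 -0.    0.8  -0.52]
black
(array([ 539.2, -318.2]), array([274.7, 286.5]), 87.3, array([369.4, 185.4]))
black
(array([ 510.2, -314.3]), array([235.2, 163.3]), 83.1, array([185.7, 267.7]))
(array([ 419.6, -262.1]), array([175.7,  82.9]), 61.0, array([179.8, 238.4]))
```

```bash
python3 -m crank '[[10,-2,0,0,5],[30,-5,0,0,5],[60,-8,0,0,5],[95,-10,0,0,5],[130,-10,0,0,5],[165,-10,0,0,5],[200,-10,0,0,5],[235,-10,0,0,5],[265,-10,0,0,5],[295,-10,0,0,5]]'; python3 -m crank '[[25,0,0,0,5],[45,0,0,0,5],[58,0,0,0,5],[66,0,0,0,5],[66,0,0,0,5],[66,0,0,0,5],[66,0,0,0,5]]'; python3 -c "
from h import *
shift(575.5,41.9,84,82.9)
s=snap('scene');c=snap('top','t7.png')
cv2.imwrite('pics/c7.png',np.hstack([cv2.resize(c['img'][140:240,210:305],(400,400),interpolation=2),cv2.resize(s['img'][145:250,215:330],(400,400),interpolation=2)]))"
```

```text
t: 40.0
eef_pos: [554.6, -20.2, 96.6]
tcp_rot: [3.142, 0.0, 1.452]
ft_force: [2.0, 0.3, -4.8]
opening: 0.166
grip_force: 30.0
t: 40.58
eef_pos: [562.8, 42.1, 96.4]
tcp_rot: [-3.141, 0.0, 1.451]
ft_force: [0.6, -0.1, -4.0]
opening: 0.169
grip_force: 30.0
pos [562.8  42.1  96.4] yaw 83.1 -> shift [ 1.3 12.6 12.4] turn 0.2 J [-0.04  0.58  1.84 -0.    0.72  0.08]
```

View pics/c7.png

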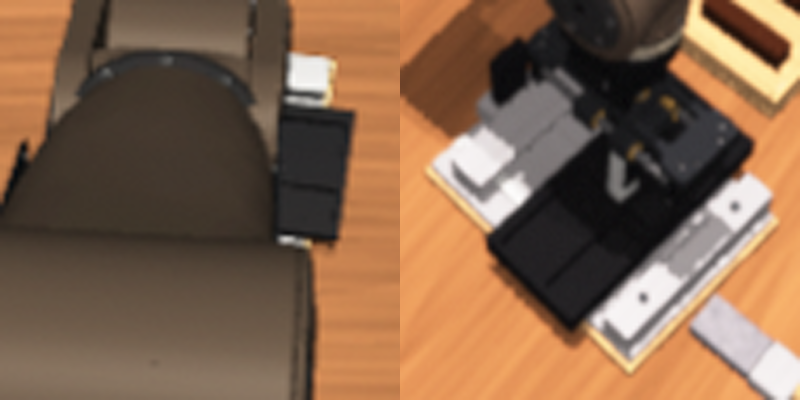

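The mould sits between the jaws (right crop), about 12 mm short of the fixed jaw. I'll shift it over and lower it.

```bash
python3 -m crank '[[1,3,0,0,5],[1,7,0,0,5],[1,10,2,0,5],[1,12,5,0,5],[1,12,8,0,5],[1,12,10,0,5],[1,12,11,0,5],[1,12,12,0,5],[1,12,12,0,5],[1,12,12,0,5]]'; python3 -m crank '[[0,0,1,0,5],[0,0,1,0,5],[0,0,1,0,5]]'; python3 -c "
from h import *
shift(575.5,41.9,83,82.9);print(env.state()['ft_force'])"
```

```text
t: 41.52
eef_pos: [574.9, 42.6, 84.4]
tcp_rot: [-3.142, 0.0, 1.452]
ft_force: [0.2, -0.8, -4.6]
opening: 0.167
grip_force: 30.0
t: 41.77
eef_pos: [575.0, 42.6, 84.0]
tcp_rot: [3.141, 0.0, 1.452]
ft_force: [-1.0, 0.5, 4.1]
opening: 0.165
grip_force: 30.0
pos [575.   42.6  84. ] yaw 83.2 -> shift [-0.6  0.6  1. ] turn 0.3 J [-0.04  0.61  1.82 -0.    0.71  0.08]
[-0.99705791  0.5054537   4.06179324]
```

```bash
python3 -m crank '[[0,0,0,0,60],[0,0,0,0,60],[0,0,0,0,60],[0,0,0,0,60],[0,0,0,0,60],[0,0,-20,0,60],[0,0,-50,0,60],[0,0,-80,0,60],[0,-30,-95,0,60],[0,-65,-95,0,60]]';python3 -m crank '[[-35,0,0,0,60],[-75,0,0,0,60],[-115,0,0,0,60],[-155,0,0,0,60],[-195,0,0,0,60],[-235,0,0,0,60],[-260,0,0,0,60],[-260,0,0,0,60]]'; python3 -c "
from h import *
s=snap('scene');c=snap('top','t8.png')
for k,b in((c,(215,300,145,235)),(s,(215,330,145,250))):
  h,sa,v=hsv(k);print('black',*blobs(k,(v<75)&(sa<120),42,100,b),sep='\n');
  print('jaw50',*blobs(k,(v>150)&(sa<60),50,100,b),sep='\n'); print('stem104',*blobs(k,(v>150)&(sa<60),104,10,b,99),sep='\n')
cv2.imwrite('pics/c8.png',np.hstack([cv2.resize(c['img'][140:240,210:305],(400,400),interpolation=2),cv2.resize(s['img'][145:250,215:330],(400,400),interpolation=2)]))
print(env.state()['eef_pos'])"
```

```text
t: 42.6
eef_pos: [511.9, 50.1, 181.1]
tcp_rot: [3.135, -0.0, 1.452]
ft_force: [-0.0, -0.0, -0.4]
opening: 0.629
grip_force: 0.0
t: 43.27
eef_pos: [479.2, -212.1, 178.4]
tcp_rot: [3.141, 0.001, 1.448]
ft_force: [-0.2, 0.5, 0.9]
opening: 0.631
grip_force: 0.0
black
(array([448.6,  51.9]), array([249.1,  43.4]), 66.1, array([250.6, 210.4]))
(array([573. ,  44.5]), array([235.6, 111.6]), 83.2, array([255.8, 176.9]))
jaw50
(array([470.1,  52.9]), array([187. ,  89.2]), 83.2, array([254.2, 202.8]))
(array([642.7,  33.5]), array([190. ,  30.8]), 83.0, array([256.3, 154.3]))
stem104
(array([571.9,  43.4]), array([16.3, 22.3]), 0.9, array([256.4, 171.9]))
(array([654.9,  13.1]), array([10. , 35.3]), 0.8, array([265.5, 146.5]))
black
(array([ 460.4, -116.7]), array([34. , 77.8]), 41.9, array([220.7, 211.2]))
(array([579.8,  37.5]), array([242.5, 110.3]), 83.4, array([280.7, 201.3]))
(array([401.2,  78.7]), array([33.1, 64.6]), 46.4, array([246.4, 162.5]))
jaw50
(array([734.2,  -6.4]), array([ 40.5, 101.9]), 86.5, array([315.5, 236. ]))
(array([646.2,  30.7]), array([190.8,  31.8]), 82.8, array([297.6, 210.6]))
(array([465. ,  45.8]), array([198.4, 122.3]), 83.2, array([255.4, 176.4]))
stem104
(array([683. , -12.3]), array([172.7,   7.1]), 83.1, array([303.2, 216.8]))
(array([576.9,  40.7]), array([26.6, 18.2]), 87.2, array([282.2, 187.4]))
[ 479.25478134 -208.55427331  178.25980723]
```

View pics/c8.png

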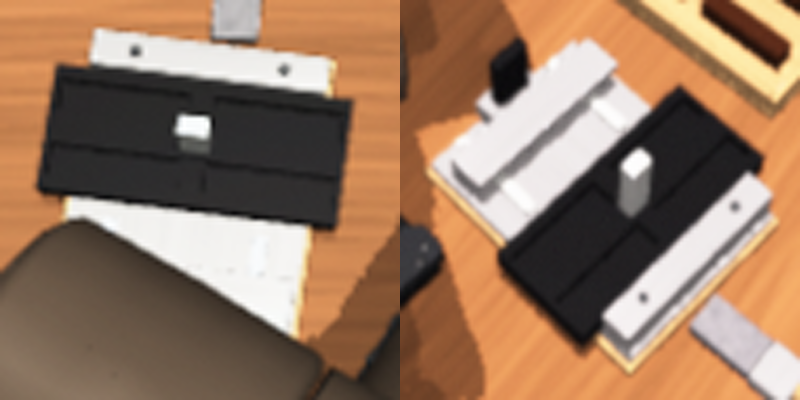

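The mould is back in its seat: the stem pixel matches the start and the yaw is within 0.3°. Now for the jaw.

```bash
python3 -c "
from h import *
shift(415.6,59.2,170,82.9)"
```

```text
pos [ 479.3 -208.6  178.3] yaw 83.1 -> shift [258.1 -95.5   8.3] turn 0.2 J [-0.54  0.42  1.87  0.    0.85 -0.42]
```

```bash
python3 -m crank '[[20,-8,0,0,60],[50,-20,0,0,60],[85,-32,0,0,60],[120,-44,0,0,60],[155,-57,0,0,60],[190,-70,0,0,60],[222,-83,0,0,60],[248,-92,0,0,60],[258,-96,8,0,60],[258,-96,8,0,60]]';python3 -m crank '[[0,0,0,0,60],[0,0,0,0,60],[0,0,0,0,60],[0,0,0,0,60]]';python3 -c "
from h import *
shift(415.6,59.2,85,82.9)"
```

```text
t: 44.2
eef_pos: [413.5, 62.1, 169.6]
tcp_rot: [-3.141, 0.0, 1.457]
ft_force: [-0.1, -0.3, -0.5]
opening: 0.629
grip_force: 0.0
t: 44.53
eef_pos: [415.1, 58.8, 170.4]
tcp_rot: [3.141, 0.0, 1.451]
ft_force: [0.1, 1.2, 0.4]
opening: 0.627
grip_force: 0.0
pos [415.1  58.8 170.4] yaw 83.1 -> shift [ 0.5  0.4 85.4] turn 0.2 J [-0.02  0.3   2.11 -0.    0.73  0.1 ]
```

```bash
python3 -m crank '[[0,0,30,0,60],[0,0,60,0,60],[0,0,80,0,60],[0,0,85,0,50],[0,0,85,0,5],[0,0,85,0,5],[0,0,85,0,5],[0,0,85,0,5],[0,0,85,0,5],[0,0,85,0,5]]';python3 -m crank '[[0,0,0,0,5],[0,0,0,0,5],[0,0,0,0,5],[0,0,0,0,5]]';python3 -m crank '[[0,5,0,0,5],[0,12,0,0,5],[0,20,0,0,5],[0,28,0,0,5],[0,35,0,0,5],[0,41,0,0,5],[0,46,0,0,5],[0,50,0,0,5],[0,50,0,0,5]]';python3 -c "
from h import *
shift(470.5,53,85,82.9);print(env.state()['ft_force'])"
```

```text
t: 45.37
eef_pos: [415.1, 59.7, 86.0]
tcp_rot: [3.14, -0.0, 1.452]
ft_force: [-0.4, -0.1, -0.8]
opening: 0.197
grip_force: 0.0
t: 45.7
eef_pos: [415.7, 59.6, 85.9]
tcp_rot: [3.139, -0.0, 1.452]
ft_force: [2.5, -0.5, 6.2]
opening: 0.152
grip_force: 30.0
t: 46.45
eef_pos: [464.6, 53.5, 85.9]
tcp_rot: [-3.142, 0.0, 1.452]
ft_force: [-1.4, -2.3, 8.8]
opening: 0.148
grip_force: 30.0
pos [464.6  53.5  85.9] yaw 83.2 -> shift [0.2 5.9 0.9] turn 0.3 J [-0.03  0.5   2.08 -0.    0.56  0.09]
[-1.43975006 -2.282089    8.81452982]
```

Next, small steps forward while watching the force.

```bash
for i in 1 2 3 4 5; do python3 -m crank '[[0,1,0,0,5],[0,2,0,0,5],[0,2,0,0,5],[0,2,0,0,5]]' | grep -E 'eef|ft_'; done
```

```text
eef_pos: [465.9, 53.4, 85.9]
ft_force: [-4.0, -1.3, 11.2]
eef_pos: [467.8, 53.1, 85.9]
ft_force: [-4.4, -2.1, 11.2]
eef_pos: [469.8, 52.9, 85.9]
ft_force: [-4.6, -2.2, 11.1]
eef_pos: [471.8, 52.7, 85.9]
ft_force: [-4.2, -3.2, 11.5]
eef_pos: [473.8, 52.4, 85.9]
ft_force: [-4.6, -2.4, 10.5]
```

```bash
python3 -m crank '[[0,1,0,0,5],[0,1,0,0,5],[0,2,0,0,5],[0,2,0,0,5]]' | grep -E 'eef|ft_';  python3 -m crank '[[0,1,0,0,5],[0,1,0,0,5],[0,2,0,0,5],[0,2,0,0,5]]' | grep -E 'eef|ft_'; python3 -c "
from h import *
c=snap('scene','s9.png');h,sa,v=hsv(c);cv2.imwrite('pics/c9.png',cv2.resize(c['img'][135:255,210:340],None,fx=5,fy=5,interpolation=2))"
```

```text
eef_pos: [475.3, 52.2, 85.9]
ft_force: [-7.0, -3.2, 13.7]
eef_pos: [475.3, 52.2, 85.8]
ft_force: [-16.1, -0.7, 19.4]
```

View pics/c9.png

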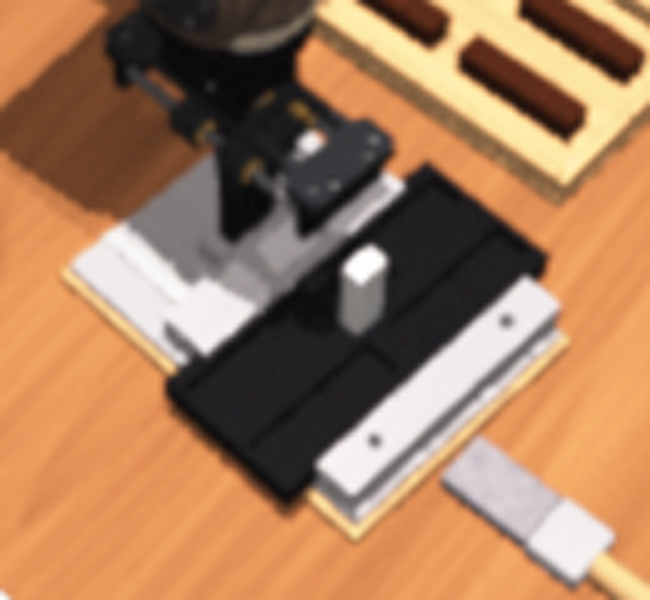

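The lip covers the mould's edge and the jaw is hard against its stop: the position held at 475.3 while the force rose to 16 N. I'll release, back off and do a last check.

```bash
python3 -m crank '[[0,-2,0,0,20],[0,-2,0,0,60],[0,-2,0,0,60],[0,-2,0,0,60],[0,-2,0,0,60],[0,-2,-25,0,60],[0,-2,-60,0,60],[0,-2,-100,0,60],[-30,-2,-130,0,60],[-70,-2,-130,0,60]]';python3 -m crank '[[-40,0,0,0,60],[-80,0,0,0,60],[-120,0,0,0,60],[-160,0,0,0,60],[-200,0,0,0,60],[-240,0,0,0,60],[-260,0,0,0,60],[-260,0,0,0,60],[-260,0,0,0,60]]'; python3 -c "
from h import *
s=snap('scene');c=snap('top')
for k,b in((c,(215,300,145,235)),(s,(215,330,145,250))):
  h,sa,v=hsv(k);print('black',*blobs(k,(v<75)&(sa<120),42,100,b),sep='\n');
  print('grip100',*blobs(k,(v<60),100,10,b),sep='\n')
  print('jaw50',*blobs(k,(v>150)&(sa<60),50,100,b),sep='\n'); print('stem104',*blobs(k,(v>150)&(sa<60),104,10,b,99),sep='\n')
print(*blobs(c,brown(c),32,15,(140,212,150,250)),sep='\n')
cv2.imwrite('pics/c10.png',np.hstack([cv2.resize(c['img'][130:250,140:300],(400,400),interpolation=2),cv2.resize(s['img'][60:350,100:390],(400,400),interpolation=2)]))"
```

```text
t: 49.67
eef_pos: [470.0, -16.6, 220.4]
tcp_rot: [3.133, 0.0, 1.456]
ft_force: [0.7, -0.7, 1.3]
opening: 0.628
grip_force: 0.0
t: 50.42
eef_pos: [436.9, -276.1, 215.0]
tcp_rot: [-3.141, -0.0, 1.45]
ft_force: [-0.8, 0.4, -0.7]
opening: 0.631
grip_force: 0.0
black
(array([436.2,   7.7]), array([175.2,  64.4]), 67.1, array([259.1, 215.3]))
(array([573. ,  44.5]), array([235.5, 111.6]), 83.2, array([256. , 177.2]))
grip100
(array([464.8,  50.3]), array([48.3, 26.9]), 76.8, array([251.4, 205.2]))
(array([559.3,  42.5]), array([223.9, 106.9]), 83.4, array([255.2, 176.1]))
jaw50
(array([465.3,  54.2]), array([188.3, 129.5]), 83.2, array([251.6, 202.8]))
(array([642.7,  33.5]), array([190. ,  30.8]), 83.0, array([256.3, 154.3]))
stem104
(array([571.9,  43.4]), array([16.3, 22.3]), 0.9, array([256.4, 171.9]))
(array([654.9,  13.1]), array([10. , 35.3]), 0.8, array([265.5, 146.5]))
black
(array([579.6,  37.9]), array([241.8, 110.7]), 83.4, array([282.2, 198.2]))
grip100
(array([598.9,   6.6]), array([229.3, 104.7]), 83.2, array([281.7, 198.2]))
(array([489.7,  37.2]), array([24.8, 56.7]), 38.1, array([259.2, 174.3]))
(array([575.1, 205.7]), array([ 8.2, 82.3]), 87.9, array([313.2, 154.4]))
jaw50
(array([734.2,  -7. ]), array([ 41.3, 101.7]), 87.2, array([315.1, 236.3]))
(array([646.3,  30.9]), array([191.4,  32.1]), 82.8, array([297.5, 210.6]))
(array([476.2,  45.3]), array([199.7, 110.7]), 82.8, array([256.5, 181.5]))
stem104
(array([683. , -12.3]), array([172.7,   7.1]), 83.1, array([303.2, 216.8]))
(array([576.8,  40.3]), array([27.4, 18.2]), 87.2, array([282.3, 187.1]))
(array([420.3, 281.1]), array([23.4, 96.6]), 86.1, array([183.3, 222.1]))
(array([422.9, 346.9]), array([24.2, 96.2]), 86.6, array([162.8, 221.6]))
(array([539.8, 272.2]), array([23.3, 96.9]), 86.3, array([188.5, 184.9]))
(array([545.4, 339.7]), array([22. , 96.9]), 85.6, array([167.6, 182.1]))
```

View pics/c10.png

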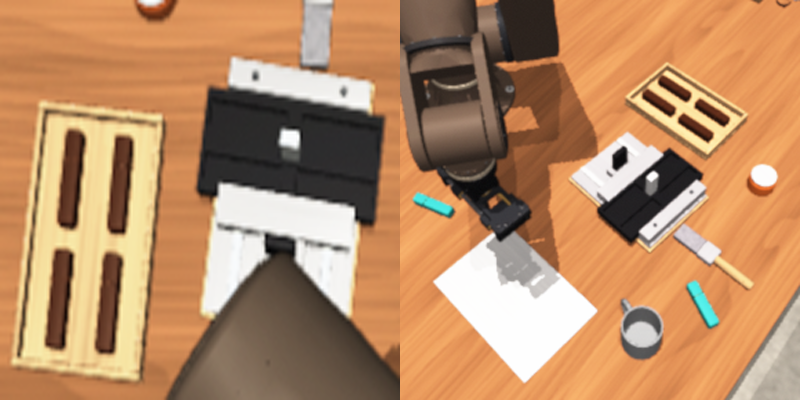

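```bash
python3 -c "
from cell import env
print(env.job_done())"
```

```text
the job is handed in; nothing more can be done
None
```

The job is handed in: all four cigars lie flat in the tray, the empty mould is back in its seat, and the jaw is pushed in to its stop; the mug, tub, brush and turquoise look-alikes were left alone, and no verdict came back.

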